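# Take the filter cassette out of a dental-bench dust extractor

## Robot

A 6-joint arm with a two-finger parallel gripper is mounted at the origin on the work surface. World frame = base frame: x ahead of the robot, y to its left, z up, the work surface at z = 0. Lengths are in m, angles in rad, forces in N, time in s.
With the tool pointing down it reaches from about 0.375 to 0.9 m from the base axis. Payload 3.1 kg.
Tool frame: the origin (TCP) lies between the finger pads; the fingertips stand 11 mm ahead of it and the grasp point (between the pads) lies 8 mm behind it; z points along the fingers, y is the line along which they close (so a half turn about z gives the same grasp; the last joint's range is limited). The gripper opens to 87 mm and grips with 3 to 60 N. Pads are 19 mm wide; open, the fingers measure 117 mm over their backs; the gripper's body (75 mm by 190 mm) begins 51 mm behind the grasp point.
Start: joints at [-1.325, 0.527, 1.433, -0, 1.181, -0.178], TCP at [0.258, -0.569, 0.234] pointing down, gripper open.
Joint ranges: [-3.08, 3.08], [-0.75, 2.2], [0.22, 2.44], [-1.43, 4.57], [0, 2.65], [-2.85, 2.85]. Speed limits (rad/s): [2.79, 2.79, 3.14, 3.14, 3.14, 3.14].

## Interface

Orientations are given as a unit quaternion [x, y, z, w].
In Python, from rig import get_obs, camera, hand_in gives the robot as it stands.
- The arm moves only by the shell command python3 -m pendant 'ROWS' [FORCE]. ROWS is JSON, a list that holds one entry, the list of rows, each a list of 7 numbers: the shift along the tool's x, y, z in m, then the turn, a rotation vector about the tool's x, y, z in degrees, then the opening, from 0 (shut) to 1 (fully open). In form: [[[x, y, z, ax, ay, az, fingers], ...]]. A call has exactly 5 rows; each row shifts and turns the commanded pose from where the row before left it, along the tool's axes as they then stand; what a row does not reach is not made up. A row lasts 1/8 s, in which the tool goes at most 62.5 mm and 10.7 degrees, less where a joint would pass 70% of its speed; a pose out of reach is approached as far as the arm can. A call with a gripper value outside its range is refused whole. The fingers move at their own pace and stop on an object; FORCE is the grip in N (left out, the last holds). Time passes only in rows, so rows that do not move let the fingers close, or fill a call up. It gives the time, the measured TCP pose, the force, the opening and the grip force at its end, in the units of the state.
- get_obs(): the state, without advancing time (a new reading comes with each control period).
- camera(name): name is "side" or "top" or "wrist"; returns a dict with "img" (384x512x3 uint8, red, green, blue), "intrinsics" (3x3 intrinsics, pixels), "R" (3x3) and "t" (3): a world point X has camera coordinates R X + t; the wrist camera has in their place "T_tool_cam" (4x4, takes a point from camera to tool coordinates, whose origin is the TCP and whose axes are the flange's). Camera axes: x right, y down, z forward; pixel columns grow to the right and rows downward; lengths in m; the calibration is good to about 2 mm. A picture is of the moment at which its call begins: read the wrist's pose just before it. There is no depth.
- hand_in(): hands the job in; it is judged then, once.
The state is a dict: "time": time; "q": joint angles; "joint_velocities": joint speeds; "joint_torque": joint torques, N m; "position": TCP position; "tool_rot": TCP orientation; "ft_force": force on the tool from outside, world axes, zero at the start; "moment": the same for the moment, N m; "grip_width": finger opening in m; "grip_force": force on a finger pad.
Only numpy, scipy, OpenCV 4.12 (cv2) and the standard library are available. Lean on these libraries where they do the work, as an engineer would, in place of code of your own. Each camera call takes 0.05 s, during which the arm holds its last target. There are 200 camera calls.

## Task

The dust tray of the bench extractor has been left open: push it fully home until it snaps in, so that it catches any dust from the filter. Then pinch the filter cassette's two orange side catches together, lift the cassette upright out of its well, and finish while still holding it by the pinched catches, about a hand's breadth above the extractor. Leave the tray shut and the jaw model, bottle and jar where they are.

Things in the scene. Friction and masses are not known exactly. Their poses are not given: they have to be found in the camera images.
- extractor: White bench dust extractor, fixed, a box 170 (x) x 170 (y) x 90 mm (z). Origin: centre of its underside, on the bench. Its x axis points from its front (blue tray) to its back, z up. Its deck (top face) is flat, 90 mm above the bench; nothing stands on it but the cassette, whose well is open in the deck, centred 10 mm behind the deck's centre.
- well (a point): Centre of the filter well's mouth, level with the deck, 90 mm above the bench. It does not move.
- tray (a joint): Dust tray under the deck, sliding along the extractor's x axis. 0 = home against its stop, grows as it comes out at the front (m, up to 0.09; starts 0.04 to 0.07). Friction about 1.5 N; a spring ball resists with about 6 N from 11 to 5 mm before home, then pulls the tray home and keeps it there. Elsewhere it stays where it is left.
- tray_front (a point): Point on the outer face of the tray's flat blue front panel, 60 mm above the bench, at mid-width; moves with the tray. Panel 166 mm wide, 12 mm thick, 8 to 72 mm above the bench; with the tray home its face is 97 mm in front of the extractor's origin. A steel ledge 70 mm wide sticks out 10 mm from it, only 10 to 16 mm above the bench.
- cassette: Grey filter cassette, white pleats on top, 80 (x) x 36 (y) x 55 mm (z), 0.15 to 0.28 kg. Origin: centre of its underside; z up. Starts seated in the well, axes parallel to the extractor's, underside 60 mm above the bench, top 25 mm above the deck. Play 1.5 to 2 mm each way. While its catches are out, their noses lie under steel lips of the well and it cannot be lifted.
- cassette_grip (a point): Point on the cassette's middle axis between the two catches, 50 mm above its underside (20 mm above the deck when seated): a good height to pinch the catches.
- catch_left (a joint): Left (+y of cassette) orange catch: upright plate 26 mm wide (x), 4 mm thick, standing free beside the cassette, top 68 mm above the cassette's underside (38 mm above the deck). Slides inward along y: 0 = sprung out, 0.007 m = fully in at a stop. Spring 3 N out, 5 N in. Width over both catches 62 mm out, 48 mm in. Noses clear the lips from about 5 mm travel on each side.
- catch_right (a joint): Right (-y of the cassette) orange catch, the mirror image of the left one: 0 = sprung out, 0.007 m = fully in.
- catch_left_face (a point): Middle of the outer face of the left catch, 55 mm above the cassette's underside, 31 mm from its middle plane when sprung out.
- catch_right_face (a point): The same on the right catch.
- jaw_model: White tooth arch on a blue base, 62 x 60 x 34 mm, loose, beside the extractor; leave it alone. Origin: centre of its underside.
- dropper: White dropper bottle with blue cap, 36 mm in diameter, 85 mm high, loose, beside the extractor; leave it alone. Origin: centre of its underside.
- powder_jar: Amber glass jar with black lid, 48 mm in diameter, 55 mm high, loose, beside the extractor; leave it alone. Origin: centre of its underside.

How it is judged:
By the outcome, as a careful person would: the job done as asked, in the order asked, and still so for the second after the job is handed in, while the arm keeps its last pose, push and grip.
It also fails if it takes over 48 s, if anything falls off the work surface, if the arm or the gripper's body presses on something with over 40 N, if the wrist force passes 120 N, or if a joint passes its speed limit or range.

## Working session

There is one attempt and no reset: what is moved stays moved. The work goes in short steps, Python scripts to look and compute and a shell command to move; the robot and the scene stay as the last step left them, time stands still between calls to the robot, and variables do not carry over. Pictures are saved under pics/ and viewed, at most 10 in all, crops included, and the job is handed in when it is done.

```bash
mkdir -p pics; ls; python3 - <<'E'
from rig import get_obs,camera
import cv2,numpy as np,pickle
o=get_obs();print({k:np.round(v,3).tolist() for k,v in o.items()})
d={}
for n in("top","side"):
    c=camera(n);d[n]=c;print(n,np.round(c['intrinsics'],1).tolist(),np.round(c['R'],3).tolist(),np.round(c['t'],3).tolist())
pickle.dump(d,open('cams.pkl','wb'))
cv2.imwrite('pics/a.png',cv2.resize(np.hstack([d['top']['img'],d['side']['img']])[...,::-1],(800,300)))
cv2.imwrite('pics/top.png',d['top']['img'][...,::-1])
E
```

```text
pics
{'time': 0.0, 'q': [-1.325, 0.528, 1.434, 0.0, 1.181, -0.179], 'joint_velocities': [-0.0, -0.001, 0.001, 0.001, -0.001, 0.0], 'joint_torque': [-0.001, -44.005, -17.659, 0.063, 0.058, -0.0], 'position': [0.257, -0.569, 0.233], 'tool_rot': [0.978, 0.211, -0.0, -0.001], 'ft_force': [0.834, 0.343, -0.536], 'moment': [-0.008, 0.042, 0.012], 'grip_force': 0.0, 'grip_width': 0.087}
top [[474.8, 0.0, 252.9], [0.0, 474.8, 188.9], [0.0, 0.0, 1.0]] [[0.005, -1.0, 0.013], [-0.985, -0.007, -0.173], [0.173, -0.012, -0.985]] [0.036, 0.662, 0.942]
side [[497.8, 0.0, 249.7], [0.0, 497.8, 192.2], [0.0, 0.0, 1.0]] [[-0.714, -0.7, -0.023], [-0.379, 0.413, -0.828], [0.589, -0.583, -0.56]] [0.498, 0.297, 0.648]
```

View pics/a.png

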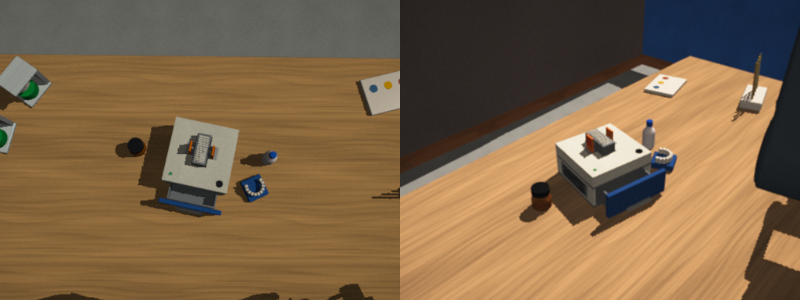

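View pics/top.png

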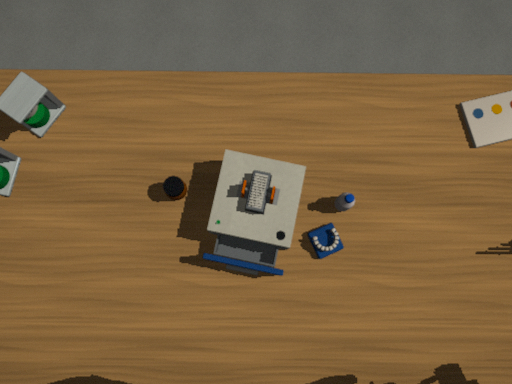

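The top view shows the extractor, with deck corners near (225,152), (305,166), (290,248) and (209,234). The tray panel runs from (205,257) to (282,272), the orange catches are at (244,187) and (273,195), and the front faces the robot with a slight yaw.

```bash
cat > h.py <<'E'
import cv2,numpy as np
def ray(c,uv,z):
    d=np.linalg.inv(c['intrinsics'])@np.array([uv[0],uv[1],1.]);R=np.array(c['R']);o=-R.T@c['t'];d=R.T@d
    return o+d*(z-o[2])/d[2]
def blobs(m,n=3):
    cs,_=cv2.findContours(m.astype(np.uint8),cv2.RETR_EXTERNAL,cv2.CHAIN_APPROX_NONE)
    return sorted(cs,key=cv2.contourArea,reverse=True)[:n]
def world(c,ct,z): return np.array([ray(c,p,z)[:2] for p in ct.reshape(-1,2)])
def rect(P):
    (cx,cy),(w,h),a=cv2.minAreaRect((P*1000).astype(np.float32));return np.round([cx,cy,w,h,a],1)
E
python3 - <<'E'
import pickle;from h import *
c=pickle.load(open('cams.pkl','rb'))['top'];im=c['img'];hsv=cv2.cvtColor(im,cv2.COLOR_RGB2HSV);H,S,V=[hsv[...,i] for i in range(3)]
roi=np.zeros(im.shape[:2],bool);roi[140:290,195:315]=1
print('deck px',im[220,250],im[160,240])
for b in blobs((S<60)&(V>130)&roi,1): print('deck',rect(world(c,cv2.convexHull(b),.09)),cv2.contourArea(b))
for b in blobs((H<14)&(S>150)&(V>110)&roi,3): print('or',cv2.contourArea(b),rect(world(c,b,.128)),cv2.boundingRect(b))
for b in blobs((H>100)&(H<130)&(S>120)&roi,2): print('blue',cv2.contourArea(b),rect(world(c,b,.072)),cv2.boundingRect(b))
E
```

```text
deck px [163 158 139] [162 159 139]
deck [639.1  32.6 168.8 169.2  78.2] 6691.5
or 2.5 [643.3   2.1   5.   12.8  78.7] (271, 189, 4, 7)
or 1.0 [632.5   3.5   1.4   4.2  45.5] (271, 197, 3, 2)
or 0.5 [6.519e+02 6.120e+01 2.000e+00 2.000e+00 4.000e-01] (242, 187, 2, 2)
blue 408.5 [505.6  60.5 164.3  12.5  77.9] (203, 253, 80, 22)
blue 36.0 [556.4 -78.8  12.3  36.6  89. ] (308, 230, 7, 19)
```

```bash
r='[0.005,-0.0445,0,0,0,0,0]'; python3 -m pendant '[[[0,0,0,0,0,7.3,0],[0,0,0,0,0,7.3,0],[0,0,0,0,0,7.3,0],[0,0,0,0,0,7.3,0],[0,0,0,0,0,7.2,0]]]' 20
python3 -m pendant '[[[0.005,-0.0445,0,0,0,0,0],[0.005,-0.0445,0,0,0,0,0],[0.005,-0.0445,0,0,0,0,0],[0.005,-0.0445,0,0,0,0,0],[0.005,-0.0445,0,0,0,0,0]]]'
python3 -m pendant '[[[0.005,-0.0445,0,0,0,0,0],[0.005,-0.0445,0,0,0,0,0],[0.005,-0.0445,0,0,0,0,0],[0.005,-0.0445,0,0,0,0,0],[0.005,-0.0445,0,0,0,0,0]]]'
python3 -m pendant '[[[0.005,-0.0445,0,0,0,0,0],[0.005,-0.0445,0,0,0,0,0],[0.005,-0.0445,0,0,0,0,0],[0.005,-0.0445,0,0,0,0,0],[0.005,-0.0445,0,0,0,0,0]]]'
```

```text
time: 0.72
position: [0.2575, -0.569, 0.233]
tool_rot: [0.994, -0.107, -0.0, -0.001]
ft_force: [0.7, -0.8, 1.2]
grip_width: 0.0449
grip_force: 0.0
time: 1.35
position: [0.3287, -0.3554, 0.2333]
tool_rot: [0.994, -0.105, -0.0, -0.0]
ft_force: [0.4, 0.3, -0.4]
grip_width: 0.0017
grip_force: 0.0
time: 1.98
position: [0.3996, -0.1432, 0.2334]
tool_rot: [0.994, -0.105, -0.0, -0.0]
ft_force: [0.6, -0.4, 0.6]
grip_width: 0.0006
grip_force: 0.0
time: 2.6
position: [0.4705, 0.0692, 0.2334]
tool_rot: [0.994, -0.105, -0.0, 0.0]
ft_force: [0.5, -1.3, 0.9]
grip_width: 0.0004
grip_force: 0.0
```

```bash
python3 -m pendant '[[[0,0,0.035,0,0,0,0],[0,0,0.035,0,0,0,0],[0,0,0.035,0,0,0,0],[0,0,0.035,0,0,0,0],[0,0,0.033,0,0,0,0]]]'
python3 -m pendant '[[[0.005,0,0,0,0,0,0],[0.005,0,0,0,0,0,0],[0.005,0,0,0,0,0,0],[0.005,0,0,0,0,0,0],[0.005,0,0,0,0,0,0]]]'
python3 -m pendant '[[[0.005,0,0,0,0,0,0],[0.005,0,0,0,0,0,0],[0.005,0,0,0,0,0,0],[0.005,0,0,0,0,0,0],[0.005,0,0,0,0,0,0]]]'
python3 -m pendant '[[[0.002,0,0,0,0,0,0],[0.002,0,0,0,0,0,0],[0.002,0,0,0,0,0,0],[0.002,0,0,0,0,0,0],[0.002,0,0,0,0,0,0]]]'
```

```text
time: 3.22
position: [0.4703, 0.0677, 0.0593]
tool_rot: [0.994, -0.105, -0.0, -0.0]
ft_force: [-0.9, 0.0, 0.6]
grip_width: 0.0007
grip_force: 0.0
time: 3.85
position: [0.4946, 0.0625, 0.0612]
tool_rot: [0.994, -0.105, -0.0, -0.0]
ft_force: [-2.2, 0.7, 1.1]
grip_width: 0.0004
grip_force: 0.9
time: 4.47
position: [0.5197, 0.0572, 0.0605]
tool_rot: [0.994, -0.105, -0.0, -0.0]
ft_force: [-1.8, 1.2, 1.1]
grip_width: 0.0004
grip_force: 0.9
time: 5.1
position: [0.524, 0.0562, 0.0602]
tool_rot: [0.994, -0.105, -0.005, -0.0]
ft_force: [-8.9, 2.1, 6.6]
grip_width: 0.0003
grip_force: 4.1
```

```bash
python3 -m pendant '[[[0.001,0,0,0,0,0,0],[0.001,0,0,0,0,0,0],[0.001,0,0,0,0,0,0],[0.001,0,0,0,0,0,0],[0.001,0,0,0,0,0,0]]]'
python3 -m pendant '[[[0.001,0,0,0,0,0,0],[0.001,0,0,0,0,0,0],[0.001,0,0,0,0,0,0],[0.001,0,0,0,0,0,0],[0.001,0,0,0,0,0,0]]]'
```

```text
time: 5.72
position: [0.532, 0.0545, 0.0603]
tool_rot: [0.994, -0.105, -0.002, -0.0]
ft_force: [-7.9, 2.2, 2.9]
grip_width: 0.0003
grip_force: 3.6
time: 6.35
position: [0.5321, 0.0545, 0.0603]
tool_rot: [0.994, -0.105, -0.007, -0.0]
ft_force: [-13.2, 3.7, 11.4]
grip_width: 0.0004
grip_force: 7.2
```

```bash
python3 -m pendant '[[[0.001,0,0,0,0,0,0],[0.001,0,0,0,0,0,0],[0.001,0,0,0,0,0,0],[0.001,0,0,0,0,0,0],[0,0,0,0,0,0,0]]]'
python3 -m pendant '[[[-0.01,0,0,0,0,0,0],[-0.02,0,0,0,0,0,0],[-0.02,0,0,0,0,0,0],[0,0,-0.03,0,0,0,0.5],[0,0,-0.03,0,0,0,1]]]'
python3 -m pendant '[[[0,0,-0.03,0,0,0,1],[0,0,-0.03,0,0,0,1],[0,0,-0.03,0,0,0,1],[0,0,-0.02,0,0,0,1],[0,0,0,0,0,0,1]]]'
python3 - <<'E'
from rig import camera
from h import *
c=camera('top');im=c['img'];hsv=cv2.cvtColor(im,cv2.COLOR_RGB2HSV);H,S,V=[hsv[...,i] for i in range(3)]
s=camera('side')['img'];w=camera('wrist');print(np.round(w['T_tool_cam'],4).tolist(),w['intrinsics'].tolist())
import pickle;pickle.dump(w,open('w.pkl','wb'))
cv2.imwrite('pics/b.png',np.hstack([cv2.resize(im[130:290,180:340],(400,400),interpolation=2),cv2.resize(s[130:290,180:340],(400,400),interpolation=2)])[...,::-1])
cv2.imwrite('pics/w.png',w['img'][...,::-1])
E
```

```text
time: 6.98
position: [0.5321, 0.0544, 0.0602]
tool_rot: [0.994, -0.105, -0.011, -0.0]
ft_force: [-18.2, 6.1, 15.1]
grip_width: 0.0001
grip_force: 9.6
time: 7.6
position: [0.4964, 0.062, 0.1216]
tool_rot: [0.994, -0.105, 0.003, 0.0]
ft_force: [0.7, -1.0, 1.2]
grip_width: 0.0135
grip_force: 0.0
time: 8.22
position: [0.4971, 0.062, 0.2328]
tool_rot: [0.994, -0.105, 0.005, 0.0]
ft_force: [0.1, 1.0, -0.3]
grip_width: 0.0622
grip_force: 0.0
[[0.0007, -0.9526, -0.3041, 0.0842], [1.0, 0.0005, 0.0007, 0.0003], [-0.0005, -0.3041, 0.9526, -0.1502], [0.0, 0.0, 0.0, 1.0]] [[298.45589715864094, 0.0, 255.2567170630567], [0.0, 298.45589715864094, 192.0757774368307], [0.0, 0.0, 1.0]]
```

View pics/b.png

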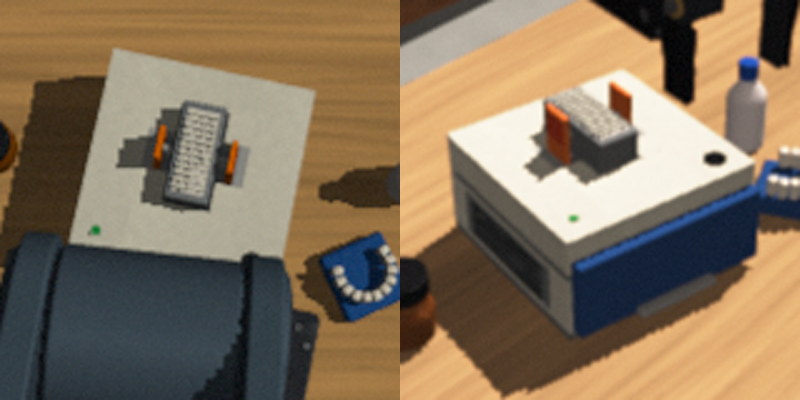

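View pics/w.png

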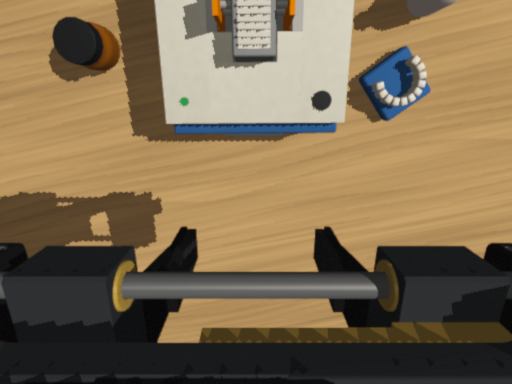

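The side crop shows the blue panel flush against the extractor front, so the tray is home. The wrist view shows the cassette upright ahead, with the catches at (218,15) and (289,15), and the tool's yaw in line with it.

```bash
python3 -m pendant '[[[0.031,0,0,0,0,0,1],[0.031,0,0,0,0,0,1],[0.031,0,0,0,0,0,1],[0.031,0,0,0,0,0,1],[0.031,0,0,0,0,0,1]]]'
python3 -m pendant '[[[0,0,0,0,0,0,1],[0,0,0,0,0,0,1],[0,0,0,0,0,0,1],[0,0,0,0,0,0,1],[0,0,0,0,0,0,1]]]'
cat > wl.py <<'E'
from rig import camera,get_obs
from h import *
from scipy.spatial.transform import Rotation as Ro
o=get_obs();w=camera('wrist');T=w['T_tool_cam'];Rw=Ro.from_quat(o['tool_rot']).as_matrix()
Rc=Rw@T[:3,:3];tc=Rw@T[:3,3]+o['position'];c=dict(intrinsics=w['intrinsics'],R=Rc.T,t=-Rc.T@tc)
im=w['img'];hsv=cv2.cvtColor(im,cv2.COLOR_RGB2HSV);H,S,V=[hsv[...,i] for i in range(3)]
cv2.imwrite('pics/w2.png',im[...,::-1])
print(np.round(o['position'],4),Ro.from_quat(o['tool_rot']).as_euler('xyz',degrees=True))
def tool(P): # points in tool xy, mm
    return (np.c_[P,np.zeros(len(P))]-[*o['position'][:2],0])@Rw[:,:2]*1000
for b in blobs((H<16)&(S>150)&(V>80),4):
    if cv2.contourArea(b)>20: print('or',cv2.contourArea(b),cv2.boundingRect(b),rect(tool(world(c,b,.128))/1000))
m=(S<60)&(V>120)
for b in blobs(m,2): print('white',cv2.contourArea(b),cv2.boundingRect(b),rect(tool(world(c,cv2.convexHull(b),.09))/1000))
E
python3 wl.py
```

```text
time: 9.0
position: [0.6461, 0.03, 0.2287]
tool_rot: [0.994, -0.105, -0.001, 0.0]
ft_force: [1.0, 0.4, -0.0]
grip_width: 0.087
grip_force: 0.0
time: 9.62
position: [0.6452, 0.0304, 0.2309]
tool_rot: [0.994, -0.105, 0.0, 0.0]
ft_force: [-0.0, -0.7, -0.3]
grip_width: 0.0872
grip_force: 0.0
[0.6452 0.0304 0.2309] [-1.79999435e+02 -1.61395843e-02 -1.20516786e+01]
or 500.5 (99, 160, 37, 38) [  18.3 -116.5   24.3   33.2   64.1]
or 81.0 (280, 166, 9, 40) [ 9.3 26.7  6.4 36.2 84.4]
or 78.0 (219, 166, 10, 41) [  8.7 -27.6  37.2   8.    2.1]
white 25028.0 (164, 103, 181, 162) [ -7.1  -0.2 170.2 170.7  89.5]
white 560.0 (164, 285, 243, 5) [-122.2   34.7  276.2    5.3   90. ]
```

View pics/w2.png

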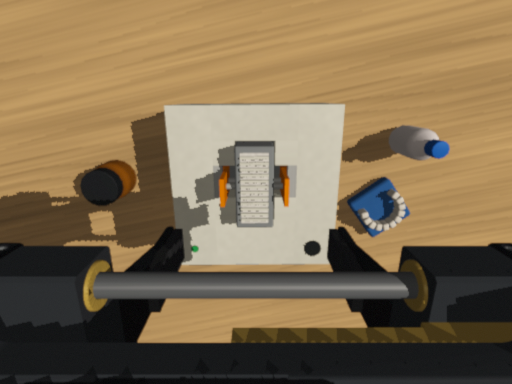

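The wrist view shows the catches at (224,186) and (285,186), with the fingers clear on both sides. The remaining offset is about +3.5 mm in tool x and 0 in y. I'll centre, descend to TCP z 0.107, then pinch.

```bash
python3 -m pendant '[[[0.0035,0,0.02,0,0,0,1],[0,0,0.025,0,0,0,1],[0,0,0.025,0,0,0,1],[0,0,0.02,0,0,0,1],[0,0,0.014,0,0,0,1]]]'
python3 -m pendant '[[[0,0,0.01,0,0,0,1],[0,0,0.006,0,0,0,1],[0,0,0.003,0,0,0,1],[0,0,0,0,0,0,1],[0,0,0,0,0,0,1]]]'
```

```text
time: 10.3
position: [0.6479, 0.0296, 0.1241]
tool_rot: [0.994, -0.105, -0.001, -0.0]
ft_force: [-0.3, 0.4, 0.6]
grip_width: 0.0871
grip_force: 0.0
time: 10.92
position: [0.6493, 0.0295, 0.1082]
tool_rot: [0.994, -0.105, 0.001, 0.0]
ft_force: [-0.3, -0.6, 0.7]
grip_width: 0.087
grip_force: 0.0
```

```bash
python3 -m pendant '[[[0,0,0,0,0,0,0],[0,0,0,0,0,0,0],[0,0,0,0,0,0,0],[0,0,0,0,0,0,0],[0,0,0,0,0,0,0]]]' 35
python3 -m pendant '[[[0,0,0,0,0,0,0],[0,0,0,0,0,0,0],[0,0,0,0,0,0,0],[0,0,0,0,0,0,0],[0,0,0,0,0,0,0]]]'
```

```text
time: 11.55
position: [0.6491, 0.0296, 0.1082]
tool_rot: [0.994, -0.105, 0.0, -0.0]
ft_force: [-3.2, 0.8, 4.5]
grip_width: 0.0458
grip_force: 35.0
time: 12.18
position: [0.6492, 0.0296, 0.1082]
tool_rot: [0.994, -0.105, 0.0, -0.0]
ft_force: [-1.2, 0.6, 4.8]
grip_width: 0.0455
grip_force: 35.0
```

```bash
python3 -m pendant '[[[0,0,-0.001,0,0,0,0],[0,0,-0.001,0,0,0,0],[0,0,-0.002,0,0,0,0],[0,0,-0.002,0,0,0,0],[0,0,-0.002,0,0,0,0]]]'
python3 -m pendant '[[[0,0,-0.003,0,0,0,0],[0,0,-0.003,0,0,0,0],[0,0,-0.003,0,0,0,0],[0,0,-0.003,0,0,0,0],[0,0,0,0,0,0,0]]]'
```

```text
time: 12.8
position: [0.6488, 0.0296, 0.1155]
tool_rot: [0.994, -0.105, -0.0, -0.0]
ft_force: [0.1, 0.4, -2.1]
grip_width: 0.0454
grip_force: 35.0
time: 13.42
position: [0.6491, 0.0295, 0.1279]
tool_rot: [0.994, -0.105, 0.0, -0.0]
ft_force: [0.2, 0.2, -2.3]
grip_width: 0.0455
grip_force: 35.0
```

```bash
python3 -m pendant '[[[0,0,-0.006,0,0,0,0],[0,0,-0.01,0,0,0,0],[0,0,-0.012,0,0,0,0],[0,0,-0.012,0,0,0,0],[0,0,-0.012,0,0,0,0]]]'
python3 -m pendant '[[[0,0,-0.012,0,0,0,0],[0,0,-0.012,0,0,0,0],[0,0,-0.012,0,0,0,0],[0,0,-0.008,0,0,0,0],[0,0,-0.004,0,0,0,0]]]'
python3 -m pendant '[[[0,0,0,0,0,0,0],[0,0,0,0,0,0,0],[0,0,0,0,0,0,0],[0,0,0,0,0,0,0],[0,0,0,0,0,0,0]]]'
python3 - <<'E'
from rig import camera
from h import *
s=camera('side')['img'];w=camera('wrist')['img']
cv2.imwrite('pics/c.png',np.hstack([cv2.resize(s[70:310,150:390],(400,400),interpolation=2),cv2.resize(w,(400,400))])[...,::-1])
E
```

```text
time: 14.05
position: [0.649, 0.0295, 0.1808]
tool_rot: [0.994, -0.105, 0.0, -0.0]
ft_force: [0.2, 1.2, -1.9]
grip_width: 0.0456
grip_force: 35.0
time: 14.68
position: [0.6491, 0.0295, 0.2282]
tool_rot: [0.994, -0.105, 0.0, 0.0]
ft_force: [-0.0, -0.2, -1.9]
grip_width: 0.0455
grip_force: 35.0
time: 15.3
position: [0.6489, 0.0295, 0.2274]
tool_rot: [0.994, -0.105, -0.0, 0.0]
ft_force: [-0.7, 0.9, -1.5]
grip_width: 0.0456
grip_force: 35.0
```

View pics/c.png

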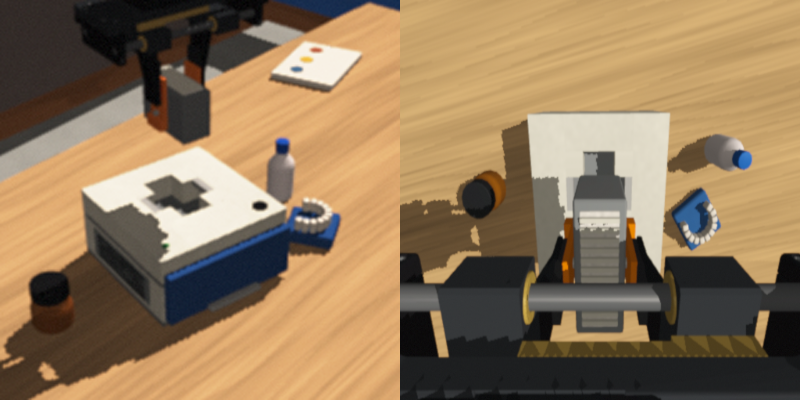

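The side view shows the cassette held upright by both catches, around (180,105), well clear of the empty well. The tray panel is flush, and the bottle, jar and jaw model are where they were.

```bash
python3 -c "from rig import hand_in;print(hand_in())"
```

```text
the job is handed in; nothing more can be done
None
```

The job is handed in: the tray is pushed fully home, and the arm is holding the cassette upright by its pinched catches about 90 mm above the deck, with the jaw model, bottle and jar untouched.

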